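# Fill the burnout tray, then hold up the tall casting ring for inspection

### The job

Complete the burnout tray: set the two spare casting rings that stand on the bench into the two empty wells, upright, fully down and let go. Then draw the tall ring out of its well, raise it until it is about 20 cm above the bench and tip it, any way you like, about halfway between upright and lying (45 degrees) so that its funnel can be looked into; finish while holding it there, still. Leave the other rings in their wells and do not disturb the bottle, the pot and the dental model.

Things in the scene. Friction and masses are not known exactly. Their poses are not given: they have to be found in the camera images.
- tray: low aluminium tray block, 150 mm (x) by 226 mm (y) by 24 mm high, fixed to the bench, wire loop at each y end; six round wells in 2 rows (along x) of 3 (along y), 75 mm apart both ways, each 42 mm in diameter and 16 mm deep with a small chamfer; origin: centre of its underside
- well_0 (a point): centre of the floor of well 0 of the tray, 8 mm above the bench and 16 mm below the tray's top; where a seated ring's origin lies. Two of the six wells are empty at the start, not always the same two
- well_1 (a point): centre of the floor of well 1 of the tray, 8 mm above the bench and 16 mm below the tray's top; where a seated ring's origin lies. Two of the six wells are empty at the start, not always the same two
- well_2 (a point): centre of the floor of well 2 of the tray, 8 mm above the bench and 16 mm below the tray's top; where a seated ring's origin lies. Two of the six wells are empty at the start, not always the same two
- well_3 (a point): centre of the floor of well 3 of the tray, 8 mm above the bench and 16 mm below the tray's top; where a seated ring's origin lies. Two of the six wells are empty at the start, not always the same two
- well_4 (a point): centre of the floor of well 4 of the tray, 8 mm above the bench and 16 mm below the tray's top; where a seated ring's origin lies. Two of the six wells are empty at the start, not always the same two
- well_5 (a point): centre of the floor of well 5 of the tray, 8 mm above the bench and 16 mm below the tray's top; where a seated ring's origin lies. Two of the six wells are empty at the start, not always the same two
- tall_ring: the tall casting ring: a steel cylinder 38 mm in diameter and 76 mm high, filled solid with white plaster, a shallow funnel in its upper end; 0.15 to 0.29 kg; origin: centre of its underside, z up to the funnel end. The only tall one; stands in one of the wells
- ring_0: short casting ring: a steel cylinder 38 mm in diameter and 50 mm high, filled solid with white plaster, a shallow funnel in its upper end; 0.10 to 0.19 kg; origin: centre of its underside, z up to the funnel end. Stands in one of the wells and stays there
- ring_1: short casting ring: a steel cylinder 38 mm in diameter and 50 mm high, filled solid with white plaster, a shallow funnel in its upper end; 0.10 to 0.19 kg; origin: centre of its underside, z up to the funnel end. Stands in one of the wells and stays there
- ring_2: short casting ring: a steel cylinder 38 mm in diameter and 50 mm high, filled solid with white plaster, a shallow funnel in its upper end; 0.10 to 0.19 kg; origin: centre of its underside, z up to the funnel end. Stands in one of the wells and stays there
- spare_a: spare short casting ring: a steel cylinder 38 mm in diameter and 50 mm high, filled solid with white plaster, a shallow funnel in its upper end; 0.10 to 0.19 kg; origin: centre of its underside, z up to the funnel end. Stands upright on the bench beside the tray (left or right of it)
- spare_b: spare short casting ring: a steel cylinder 38 mm in diameter and 50 mm high, filled solid with white plaster, a shallow funnel in its upper end; 0.10 to 0.19 kg; origin: centre of its underside, z up to the funnel end. Stands upright on the bench beside the tray (left or right of it)
- dropper: bystander: small brown bottle with a black cap, 40 mm in diameter, 62 mm high, standing on the bench beside the tray; origin: centre of its underside
- cast: bystander: dental arch model, 66x68x29 mm, lying on the bench beside the tray; origin: centre of its underside
- pot: bystander: small pot with a screw cap, 41 mm in diameter, 44 mm high, behind the tray; origin: centre of its underside
There are look-alikes about, which are no part of the job. Leave any blue or purple look-alike of the spare_a alone.

How it is judged (in metres and radians):
On the way, in this order (a step that is already met when the one before it is completed fails the run):
1. both spare rings stand seated in wells and are let go, the tall ring still in its well ((distance between spare_a and well_0 below 0.006 m or distance between spare_a and well_1 below 0.006 m or distance between spare_a and well_2 below 0.006 m or distance between spare_a and well_3 below 0.006 m or distance between spare_a and well_4 below 0.006 m or distance between spare_a and well_5 below 0.006 m) and angle between each of spare_a, spare_b's own z axis and vertical below 0.12 rad and contact force between the fingers and spare_a below 0.1 N and (distance between spare_b and well_0 below 0.006 m or distance between spare_b and well_1 below 0.006 m or distance between spare_b and well_2 below 0.006 m or distance between spare_b and well_3 below 0.006 m or distance between spare_b and well_4 below 0.006 m or distance between spare_b and well_5 below 0.006 m) and contact force between the fingers and spare_b below 0.1 N and distance of tall_ring from where it was at the start of the episode below 0.015 m), for 0.2 s.
2. the gripper has drawn the tall ring clear of the tray and its rings (contact force between the fingers and tall_ring above 2 N and height (world z) of tall_ring above 0.07 m), for 0.1 s.
At the end, for the whole second after the job is handed in: Tall ring held still by the gripper, underside over 140 mm up, axis tipped 30-60 degrees, off the tray; both spares upright, let go, within 6 mm of a well floor centre; the three other rings moved under 8 mm, bottle, pot and model under 30 mm (contact force between the fingers and tall_ring above 2 N and height (world z) of tall_ring above 0.14 m and angle between tall_ring's own z axis and vertical between 0.52 and 1.05 rad and linear speed of tall_ring below 0.03 m/s and angular speed of tall_ring below 0.2 rad/s and contact force between tall_ring and tray below 0.1 N and (distance between spare_a and well_0 below 0.006 m or distance between spare_a and well_1 below 0.006 m or distance between spare_a and well_2 below 0.006 m or distance between spare_a and well_3 below 0.006 m or distance between spare_a and well_4 below 0.006 m or distance between spare_a and well_5 below 0.006 m) and angle between each of spare_a, spare_b's own z axis and vertical below 0.12 rad and contact force between the fingers and spare_a below 0.1 N and (distance between spare_b and well_0 below 0.006 m or distance between spare_b and well_1 below 0.006 m or distance between spare_b and well_2 below 0.006 m or distance between spare_b and well_3 below 0.006 m or distance between spare_b and well_4 below 0.006 m or distance between spare_b and well_5 below 0.006 m) and contact force between the fingers and spare_b below 0.1 N and distance of each of ring_0, ring_1, ring_2 from where it was at the start of the episode below 0.008 m and distance of each of dropper, cast, pot from where it was at the start of the episode below 0.03 m); the arm keeps its last pose, push and grip.
It fails at once if a ring that belongs in the tray is pulled out or knocked over (distance of any of ring_0, ring_1, ring_2 from where it was at the start of the episode above 0.03 m or angle between any of ring_0, ring_1, ring_2's own z axis and vertical above 0.5 rad).
It fails at once if the bottle, the pot or the dental model is pushed away or tipped (distance of any of dropper, cast, pot from where it was at the start of the episode above 0.03 m or angle between any of dropper, cast, pot's own z axis and vertical above 0.5 rad).
It also fails if it takes over 58 s, if anything falls off the work surface, if the arm or the gripper's body presses on something with over 40 N, if the wrist force passes 120 N, or if a joint passes its speed limit or range.

### The arm

A 6-joint arm with a two-finger parallel gripper is mounted at the origin on a cart in front of the work surface, level with it; the furniture and walls round the work are solid. World frame = base frame: x ahead of the robot, y to its left, z up, the work surface at z = 0. Lengths are in mm, angles in rad, forces in N, time in s.
With the tool pointing down it reaches from about 400 to 825 mm from the base axis. Payload 7 kg.
Tool frame: the origin (TCP) lies at the very end of the fingers, on their centre line; the grasp point (between the pads) lies 19 mm behind it; z points along the fingers, y is the line along which they close (so a half turn about z gives the same grasp; the last joint's range is limited). The gripper opens to 88 mm and grips with 3 to 60 N. Pads are 19 mm wide; open, the fingers measure 130 mm over their backs; the gripper's body (78 mm by 193 mm) begins 47 mm behind the grasp point.
Start: joints at [-0.949, 0.359, 0.012, 0, -1.224, -0.288], TCP at [221.127, -637.729, 202.961] pointing down, gripper open.
Joint ranges: [-3.07, 3.07], [-1.43, 2.12], [-1.02, 1.25], [-3.03, 1.67], [-3.05, -0], [-3.03, 3.03]. Speed limits (rad/s): [2.39, 2.39, 3.01, 3.14, 3.14, 3.14].

### API

Orientations are given as a unit quaternion [x, y, z, w].
In Python, from plant import bot gives the robot as it stands. Calls block until the motion is done:
- bot.move_ptp(position, orientation): joint-space move of the TCP to a pose.
- bot.line_to(position, velocity=150, ori=None): straight line of the TCP; ori=None keeps the orientation; velocity is the mean speed in mm/s.
- bot.move_joints(angles): joint-space move.
- bot.move_gripper(opening, force=None): finger opening in mm; force is the grip in N (None keeps the last); returns when the fingers have stopped.
- bot.pause(seconds).
- bot.solve_ik(position, orientation): joint angles nearest the present ones, or None.
- bot.read_state(): the state.
- bot.camera(name): name is "scene" or "top"; returns the picture (480x640x3 uint8, red, green, blue); there is no depth.
- bot.get_calibration(name): a dict with "fx", "fy", "cx", "cy" (pixels), "view" (4x4, takes a point from world to camera coordinates). Camera axes: x right, y up, looking along -z (the intrinsics and any distortion apply to the point x, -y, -z); pixel columns grow to the right and rows downward; lengths in mm; the calibration is good to about 2 mm. A picture is of the moment at which its call begins. get_calibration takes no time and is no camera call.
A pose or a line that the arm cannot do raises bot.Unreachable and nothing moves.
- bot.close_job(): hands the job in; it is judged then, once.
The state is a dict: "t": time; "joint_pos": joint angles; "qvel": joint speeds; "tau": joint torques, N m; "tcp_pos": TCP position; "eef_rot": TCP orientation; "contact_force": force on the tool from outside, world axes, zero at the start; "moment": the same for the moment, N m; "width": finger opening in mm; "finger_force": force on a finger pad.
Only numpy, scipy, OpenCV 4.12 (cv2) and the standard library are available. Lean on these libraries where they do the work, as an engineer would, in place of code of your own. Each camera call takes 0.05 s, during which the arm holds its last target. There are 200 camera calls.

## Working session

There is one attempt and no reset: what is moved stays moved. The work goes in short steps, each a Python script; the robot and the scene stay as the last script left them, time stands still between calls to the robot, and variables do not carry over. Pictures are saved under pics/ and viewed, at most 10 in all, crops included, and the job is handed in when it is done.

```bash
ls; mkdir -p pics; python3 - <<'E'
from plant import bot
import cv2,numpy as np
for n in("scene","top"):
    im=bot.camera(n); cv2.imwrite(f"pics/{n}0.png",im[:,:,::-1]); c=bot.get_calibration(n)
    print(n,{k:(np.round(v,3).tolist()) for k,v in c.items()})
s=bot.read_state();print(s['t'],s['eef_rot'],s['tcp_pos'],s['width'])
E
```

```text
pics
scene {'fx': 485.078, 'fy': 485.078, 'cx': 317.467, 'cy': 236.339, 'view': [[-0.876, -0.482, -0.01, 502.774], [0.312, -0.583, 0.75, -208.019], [-0.368, 0.654, 0.661, -953.162], [0.0, 0.0, 0.0, 1.0]]}
top {'fx': 541.513, 'fy': 541.513, 'cx': 323.549, 'cy': 237.498, 'view': [[-0.021, -1.0, -0.003, 24.418], [0.985, -0.021, 0.173, -594.311], [-0.173, 0.0, 0.985, -1008.454], [0.0, 0.0, 0.0, 1.0]]}
0.1 [-1.66065654e-01  9.86114423e-01  7.10493886e-04 -1.98586820e-04] [ 220.95873687 -637.32274346  202.12873331] 87.5655440047151
```

View pics/scene0.png

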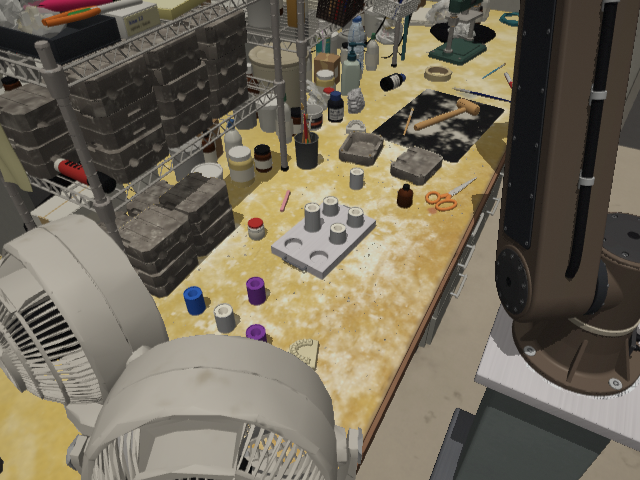

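View pics/top0.png

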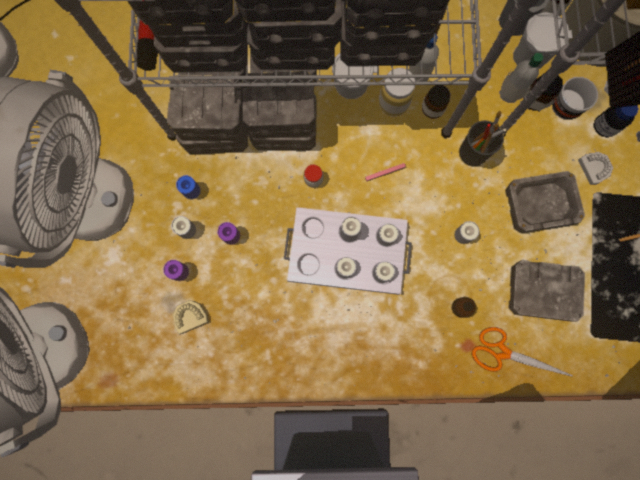

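Top view: the tray has empty wells at (314,228) and (308,264). The tall ring is at (351,229), with its scene pixel at (312,213). Ring look-alikes:
- steel/white at (182,226) and (468,232)
- blue at (187,186)
- purple at (229,232) and (176,270)
- rings seated in the tray
- red-capped pot at (313,174)

By the description, the spares are the two steel/white ones. Next I measure them and check with one close crop.

```bash
cat > h.py <<'E'
import cv2,numpy as np
from plant import bot
CAL={n:bot.get_calibration(n) for n in("scene","top")}
def ray(n,uv):
    c=CAL[n];V=np.array(c['view']);R=V[:3,:3];o=-R.T@V[:3,3]
    d=R.T@np.array([(uv[0]-c['cx'])/c['fx'],-(uv[1]-c['cy'])/c['fy'],-1]);return o,d/np.linalg.norm(d)
def plane(n,uv,z):
    o,d=ray(n,uv);return o+d*(z-o[2])/d[2]
def proj(n,p):
    c=CAL[n];V=np.array(c['view']);q=V[:3,:3]@p+V[:3,3]
    return np.array([c['cx']-c['fx']*q[0]/q[2],c['cy']+c['fy']*q[1]/q[2]])
def tri(a,b):
    o1,d1=ray("top",a);o2,d2=ray("scene",b)
    A=np.c_[d1,-d2];t=np.linalg.lstsq(A,o2-o1,rcond=None)[0]
    p,q=o1+t[0]*d1,o2+t[1]*d2;return (p+q)/2,np.linalg.norm(p-q)
E
python3 - <<'E'
from h import *
t=cv2.imread("pics/top0.png");s=cv2.imread("pics/scene0.png")
def crop(im,x,y,w,h,W,H):return cv2.resize(im[y:y+h,x:x+w],(W,H),interpolation=cv2.INTER_CUBIC)
a=crop(t,280,200,140,105,400,300);b=crop(s,265,185,120,90,400,300)
c=crop(t,155,205,50,37,200,150) if 0 else crop(t,160,200,80,90,267,300)
d=crop(t,440,210,60,67,267,300);e=np.hstack([crop(s,205,295,40,45,133,150),crop(s,340,160,34,38,133,150)])
e=np.vstack([e,np.zeros((150,266,3),np.uint8)])
cv2.imwrite("pics/crop.png",np.vstack([np.hstack([a,b]),np.hstack([c,d,e])]))
E
```

```text
(no output)
```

View pics/crop.png

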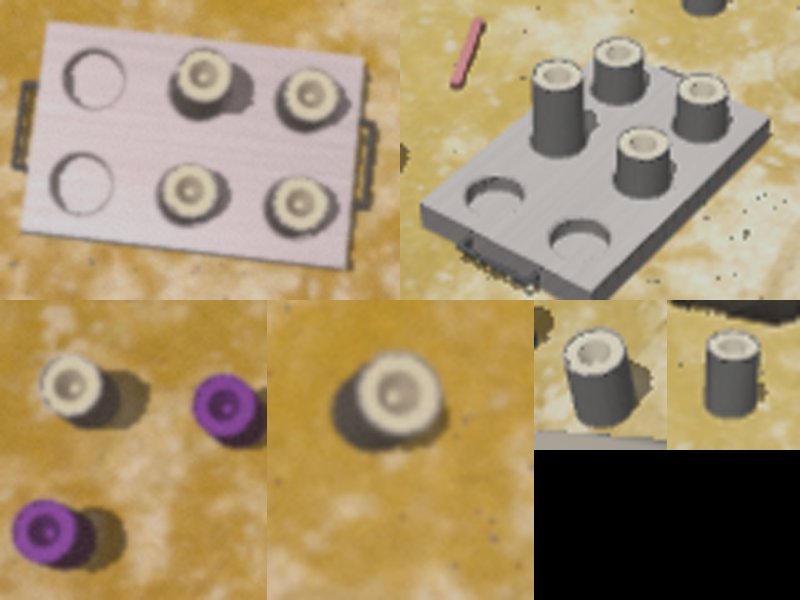

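The crop confirms the choice: the steel/white rings at top (182,226) and (468,232) are the spares, and the tall one is at (351,229). Now the measuring.

```bash
cat > meas.py <<'E'
from h import *
def caps(im,lo_v=150):
    """cream plaster faces: bright, weakly saturated yellow, compact"""
    hsv=cv2.cvtColor(im,cv2.COLOR_BGR2HSV);m=cv2.inRange(hsv,(14,15,lo_v),(36,85,255))
    return m
def cap(im,uv,r=13):
    m=caps(im);w=np.zeros_like(m);cv2.circle(w,tuple(int(x) for x in uv),r,255,-1);m&=w
    m=cv2.morphologyEx(m,cv2.MORPH_CLOSE,np.ones((3,3)))
    cs,_=cv2.findContours(m,cv2.RETR_EXTERNAL,cv2.CHAIN_APPROX_NONE)
    c=max(cs,key=cv2.contourArea);h=cv2.convexHull(c);e=cv2.fitEllipse(h) if len(h)>5 else cv2.minAreaRect(h)
    return np.array(e[0]),np.round(e[1],1)
E
python3 - <<'E'
from meas import *
T=cv2.imread("pics/top0.png");S=cv2.imread("pics/scene0.png")
pts={'L':((182,226),(225,311)),'R':((468,232),(357,173)),'tall':((351,227),(312,207)),'r_far2':((388,233),(331,201)),
'r_near1':((346,266),(338,228)),'r_near2':((385,270),(356,212))}
for k,(a,b) in pts.items():
    ta,sa=cap(T,a);tb,sb=cap(S,b);p,g=tri(ta,tb)
    z=84 if k=='tall' else 50 if k in'LR' else 58
    print(k,ta.round(1),sa,tb.round(1),sb,p.round(1),'gap',round(g,1),plane('top',ta,z)[:2].round(1),plane('scene',tb,z)[:2].round(1))
for k,a,b in(('wA',(312.9,228),(293.5,243.5)),('wB',(308.5,264.4),(319,256.4))):
    p,g=tri(a,b);print(k,p.round(1),round(g,1),plane('top',a,24).round(1),plane('scene',b,24).round(1))
# tray outline in top
hsv=cv2.cvtColor(T,cv2.COLOR_BGR2HSV);m=((hsv[...,1]<50)&(hsv[...,2]>150)).astype(np.uint8)*255
m[:195]=0;m[305:]=0;m[:,:270]=0;m[:,425:]=0
m=cv2.morphologyEx(m,cv2.MORPH_OPEN,np.ones((3,3)))
cs,_=cv2.findContours(m,cv2.RETR_EXTERNAL,cv2.CHAIN_APPROX_NONE);c=max(cs,key=cv2.contourArea)
P=np.array([plane('top',q[0],24)[:2] for q in cv2.convexHull(c)],np.float32)
print('tray',cv2.minAreaRect(P))
for n,uv in(('blue',(187,184)),('purp1',(229,230)),('purp2',(174,268))):print(n,plane('top',uv,50)[:2].round())
print('camtop',ray('top',(0,0))[0].round(),'cams',ray('scene',(0,0))[0].round())
E
```

```text
L [180.1 224.8] [18.3 19.9] [221.9 308.2] [17.8 19.6] [626.1 292.8  55.5] gap 1.3 [626.6 294. ] [630.3 289.6]
R [469.5 230.2] [17.5 18.5] [356.5 169.5] [10.9 13.9] [ 602.4 -273.3   56.2] gap 0.3 [ 603.4 -275.1] [ 606.4 -281.8]
tall [350.9 225.8] [18.1 18.8] [311.8 202.6] [16.8 23. ] [608.6 -39.6  98.6] gap 2.0 [610.6 -40.8] [619.2 -55.9]
r_far2 [388.4 232.6] [17.5 18.4] [330.6 202.2] [24.6 28.1] [ 600.7 -116.    51.5] gap 2.1 [ 600.6 -114.8] [ 595.8 -108.6]
r_near1 [345.9 266.1] [18.  18.9] [337.5 227.5] [ 9.1 14.7] [536.6 -30.3  58. ] gap 0.2 [536.7 -30.2] [536.5 -30.3]
r_near2 [384.8 270.6] [17.6 18.6] [357.7 208.6] [17.5 24.8] [ 522.8 -104.4   68.2] gap 5.0 [ 526.3 -104.7] [ 525.5 -117.1]
wA [619.9  32.9  22.5] 0.3 [619.5  32.8  24. ] [619.1  34.3  24. ]
wB [546.   42.9  22.3] 0.0 [545.8  42.9  24. ] [545.1  44.5  24. ]
tray ((573.494384765625, -35.193641662597656), (226.65530395507812, 150.8389892578125), 82.19990539550781)
blue [709. 282.]
purp1 [614. 197.]
purp2 [541. 304.]
camtop [ 411.   12. 1096.] cams [155. 745. 791.]
```

```bash
cat >> h.py <<'E'
from scipy.spatial.transform import Rotation as Ro
TRAY=np.array([573.5,-35.2]);YAW=np.radians(-7.75)
ux=np.array([np.cos(YAW),np.sin(YAW)]);uy=np.array([-ux[1],ux[0]])
def well(i,j):return TRAY+37.5*i*ux+75*j*uy
def down(deg):
    """tool down, closing axis at deg from world x; picks the half turn nearest the present joint 6"""
    a=np.radians(deg);y=np.array([np.cos(a),np.sin(a),0]);z=np.array([0,0,-1.]);x=np.cross(y,z)
    return Ro.from_matrix(np.c_[x,y,z]).as_quat()
def pick_yaw(p,deg):
    best=None
    for d in(deg,deg+180):
        q=down(d);j=bot.solve_ik(p,q)
        if j is not None:
            c=np.abs(np.array(j)-bot.read_state()['joint_pos']).max()
            if best is None or c<best[0]:best=(c,q)
    return best[1]
def st(msg=''):
    s=bot.read_state();print(msg,'t',round(s['t'],2),'tcp',np.round(s['tcp_pos'],1),'w',round(s['width'],1),'F',np.round(s['contact_force'],1),'ff',np.round(s['finger_force'],1));return s
E
python3 - <<'E'
from h import *
print(tri((180.1,224.8),(223.3,310.9)),tri((469.5,230.2),(356.9,171.7)),tri((350.9,225.8),(312.4,207.2)))
print('fan edge',tri((100,170),(165,350)), 'wells',well(1,1),well(-1,1),'tall',well(1,0))
x,y=603.4,-275.1
p=[x,y,150];q=pick_yaw(p,37)
for v in ([well(1,1),125],[well(-1,1),125],[(626.6,294),150]):print(bot.solve_ik([*v[0],v[1]],q if v[1]==125 else down(0)),end=' ')
bot.move_ptp(p,q);st('above R');bot.move_gripper(70,40)
bot.line_to([x,y,24],150);st('down')
E
```

```text
(array([625.56983576, 293.56905732,  49.14519025]), np.float64(2.459824304639112)) (array([ 603.19531619, -276.14823719,   47.23628766]), np.float64(1.458678679791366)) (array([609.9268653 , -41.03583755,  83.87592322]), np.float64(1.34373202260708))
fan edge (array([699.32735862, 431.1820271 ,  61.52851914]), np.float64(81.17915251826035)) wells [620.77129092  34.05803242] [546.45634862  44.17185219] tall [610.65747115 -40.25690989]
[ 0.36843167  0.33084515 -0.21616013  0.         -1.02379104  0.27734016] [ 0.43806632  0.21700371 -0.37746968  0.         -0.97632293  0.20770551] [ 0.71948939  0.41973097 -0.01806187  0.         -1.13300348  2.42210326] above R t 2.02 tcp [ 603.  -275.9  150.1] w 88.0 F [-0.1 -0.3 -0.6] ff 0.0
down t 3.58 tcp [ 604.2 -275.3   25. ] w 70.2 F [-0.  -0.2  0.2] ff 0.0
```

```bash
cat >> h.py <<'E'
def insert(w,ztop=54,zseat=32.5,fmax=10):
    """lower a held ring into well; ztop: just above rim. Spiral if blocked."""
    offs=[(0,0)]+[(r*np.cos(a),r*np.sin(a)) for r in(1.2,2.4) for a in np.arange(0,2*np.pi,np.pi/3)]
    f0=np.mean([bot.read_state()['contact_force'][2] for _ in range(3)])
    for dx,dy in offs:
        bot.line_to([w[0]+dx,w[1]+dy,ztop],60);z=ztop
        while z>zseat:
            z=max(z-3,zseat);bot.line_to([w[0]+dx,w[1]+dy,z],40);s=bot.read_state()
            if s['contact_force'][2]-f0>fmax:break
        st(f'off {dx:.1f},{dy:.1f} z {z}')
        if z<=zseat+4:return True
    return False
E
python3 - <<'E'
from h import *
bot.move_gripper(30,40);s=st('grip')
bot.line_to([603.4,-275.1,130],200);st('lift')
w=well(1,1);bot.line_to([*w,130],250);bot.line_to([*w,62],150)
im=bot.camera('scene');cv2.imwrite('pics/s1.png',cv2.resize(im[160:300,230:416,::-1],(797,600),interpolation=cv2.INTER_CUBIC));st('over')
E
```

```text
grip t 4.27 tcp [ 603.5 -275.1   24.2] w 35.1 F [-0.3  0.2  1.1] ff 40.0
lift t 4.95 tcp [ 602.4 -274.7  128.6] w 34.9 F [-0.2  0.1 -3.1] ff 40.0
over t 6.99 tcp [621.8  33.8  63.1] w 34.9 F [ 0.2 -0.4 -1. ] ff 40.0
```

View pics/s1.png

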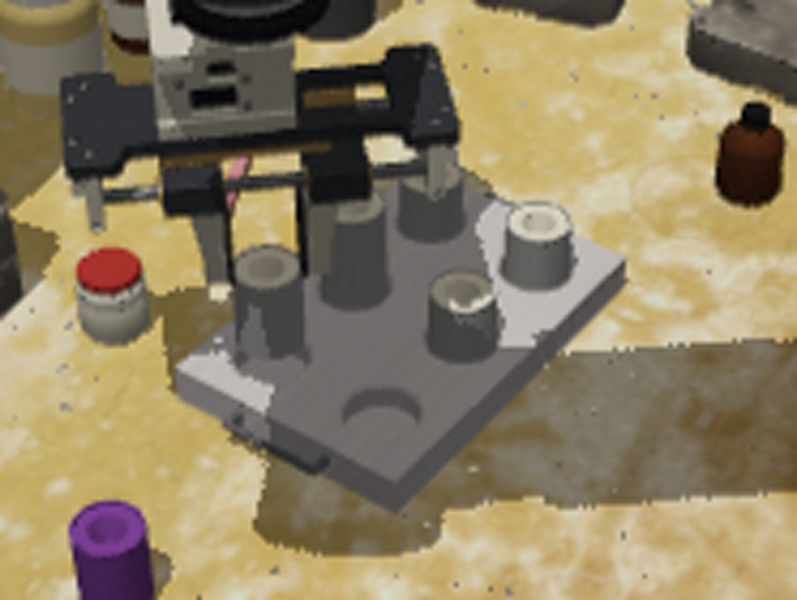

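```bash
python3 - <<'E'
from h import *
f=lambda p:((proj('scene',np.array(p,float))-[230,160])*4.285).round()
c=np.array([620.8,34.]);a=np.array([.8,.6])
print('cap',f([*c,88]),'bot',f([*c,38]),'well',f([*c,24]),'tip+',f([*(c+a*22),62]),'tip-',f([*(c-a*22),62]))
for z in(80,84,88):print(z,plane('scene',(230+268/4.285,160+266/4.285),z).round(1))
E
```

```text
cap [265. 267.] bot [269. 337.] well [270. 356.] tip+ [226. 308.] tip- [307. 300.]
80 [624.9  24.4  80. ]
84 [622.2  28.4  84. ]
88 [619.6  32.5  88. ]
```

The picture shows the ring held between the fingers at crop (268,266), against (265,267) predicted, and right above the empty well. I'll insert it.

```bash
python3 - <<'E'
from h import *
w=well(1,1);ok=insert(w);s=st(f'ok {ok}')
if ok:
    bot.move_gripper(52);st('open');p=bot.read_state()['tcp_pos']
    bot.line_to([*w,130],200)
    L=(626.3,293.9);q=pick_yaw([*L,140],0)
    bot.move_ptp([*((np.array(L)+[0,-100])),140],q);st('aside L')
    T=bot.camera('top');cv2.imwrite('pics/top1.png',T[:,:,::-1]);S=bot.camera('scene');cv2.imwrite('pics/s2.png',S[:,:,::-1])
    A=cv2.resize(S[170:290,250:410,::-1],(400,300),interpolation=cv2.INTER_CUBIC);B=cv2.resize(T[150:300,150:350,::-1],(400,300));cv2.imwrite('pics/c2.png',np.hstack([A,B]))
E
```

```text
off 0.0,0.0 z 32.5 t 9.28 tcp [620.8  34.   32.5] w 35.0 F [ 0.9 -0.5 -2.2] ff 40.0
ok True t 9.28 tcp [620.8  34.   32.5] w 35.0 F [ 0.9 -0.5 -2.2] ff 40.0
open t 9.84 tcp [620.8  34.   32.6] w 51.8 F [-0.  -0.3  0.8] ff 0.0
aside L t 11.32 tcp [625.8 193.3 138.9] w 51.7 F [-0.2 -0.2 -0.3] ff 0.0
```

View pics/c2.png

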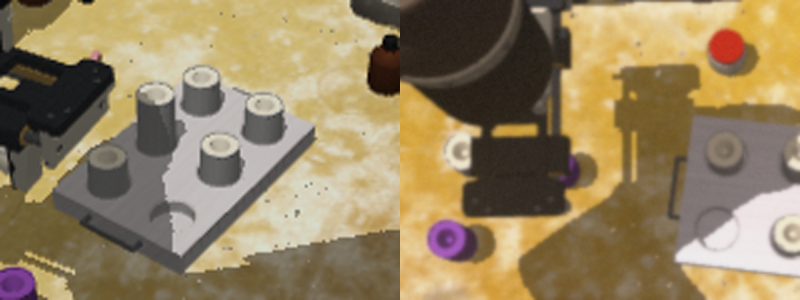

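The ring is seated at crop (108,170), level with its neighbours. Before reaching for the left spare I check the clearance to the fans.

```bash
python3 - <<'E'
from h import *
S=cv2.imread('pics/scene0.png')[180:480,0:400];S=cv2.resize(S,(800,600))
for uv,col in(((100,170),(0,0,255)),((92,110),(255,0,0)),((85,340),(0,255,0))):
    for z in(0,50,100,150,200,250,300,350):
        p=plane('top',uv,z);q=proj('scene',p);q=((q-[0,180])*2).astype(int);print(uv,z,p[:2].round(),q)
        cv2.circle(S,tuple(int(i) for i in q),4,col,-1)
        cv2.putText(S,str(z),tuple(int(i) for i in q+[5,0]),0,.4,col,1)
# prism of the tool over L
for z in(90,150,200,300,400):
    for dx in(-60,60):
        q=((proj('scene',np.array([626+dx,294+50,z]))-[0,180])*2).astype(int);cv2.circle(S,tuple(int(i) for i in q),3,(255,255,0),-1)
cv2.imwrite('pics/fan.png',S)
E
```

```text
(100, 170) 0 [758. 479.] [220 377]
(100, 170) 50 [742. 458.] [234 335]
(100, 170) 100 [726. 436.] [249 292]
(100, 170) 150 [711. 415.] [265 245]
(100, 170) 200 [695. 394.] [282 196]
(100, 170) 250 [679. 372.] [299 144]
(100, 170) 300 [663. 351.] [318  88]
(100, 170) 350 [647. 330.] [338  28]
(92, 110) 0 [892. 503.] [103 339]
(92, 110) 50 [870. 481.] [119 300]
(92, 110) 100 [849. 458.] [135 258]
(92, 110) 150 [827. 436.] [153 214]
(92, 110) 200 [805. 413.] [172 167]
(92, 110) 250 [783. 391.] [192 117]
(92, 110) 300 [761. 369.] [213  64]
(92, 110) 350 [739. 346.] [236   7]
(85, 340) 0 [407. 491.] [522 568]
(85, 340) 50 [407. 469.] [532 515]
(85, 340) 100 [407. 447.] [542 460]
(85, 340) 150 [407. 426.] [553 402]
(85, 340) 200 [408. 404.] [564 340]
(85, 340) 250 [408. 382.] [576 275]
(85, 340) 300 [408. 360.] [589 207]
(85, 340) 350 [408. 338.] [602 135]
```

View pics/fan.png

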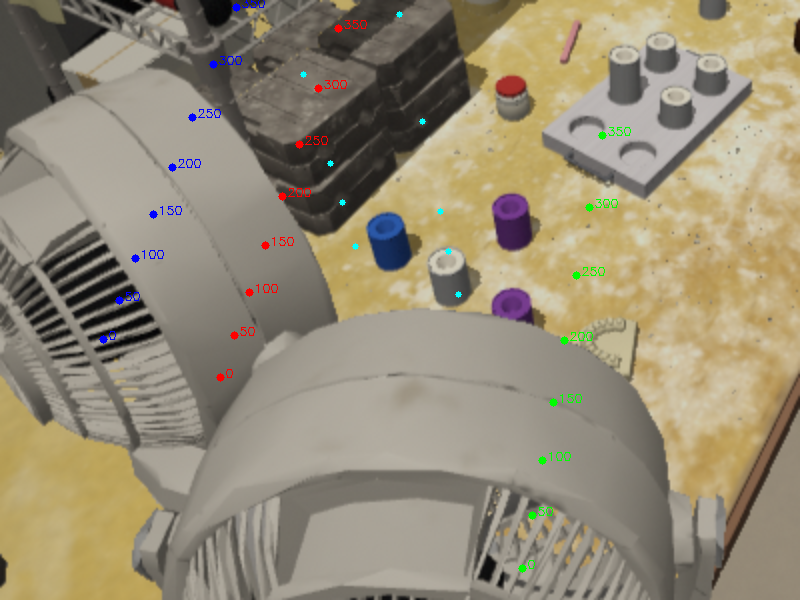

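The fan heads stay at y ≥ 394, so the tool over the left spare clears them. Going on.

```bash
python3 - <<'E'
from h import *
L=np.array([626.3,293.9]);bot.move_gripper(56)
bot.line_to([*L,120],150);st('above L');bot.line_to([*L,24],120);st('down')
bot.move_gripper(30,40);s=st('grip')
if s['width']>30.5:
    bot.line_to([*L,130],200);bot.line_to([*(L+[0,-110]),135],200)
    w=well(-1,1);q=pick_yaw([*w,130],37);bot.move_ptp([*w,130],q);bot.line_to([*w,62],150);st('over B')
    ok=insert(w);st(f'{ok}')
    if ok:
        bot.move_gripper(52);st('open');bot.line_to([*w,130],200)
        t=well(1,0);q=pick_yaw([*t,140],37);bot.line_to([*(w+[-60,60]),170],200)
        T=bot.camera('top');S=bot.camera('scene')
        A=cv2.resize(S[170:290,250:410,::-1],(400,300),interpolation=cv2.INTER_CUBIC);B=cv2.resize(T[150:300,240:440,::-1],(400,300));cv2.imwrite('pics/c3.png',np.hstack([A,B]));st()
E
```

```text
above L t 12.61 tcp [626.2 293.6 120. ] w 56.2 F [-0.3 -0.3 -0. ] ff 0.0
down t 13.56 tcp [626.9 294.2  24.9] w 56.0 F [ 0.4 -1.   0. ] ff 0.0
grip t 14.08 tcp [626.6 294.1  24.6] w 34.6 F [-0.   0.2  3.5] ff 40.0
over B t 16.85 tcp [547.2  44.7  62.2] w 34.6 F [ 0.8 -0.6 -1.1] ff 40.0
off 0.0,0.0 z 32.5 t 19.13 tcp [546.5  44.2  32.6] w 34.3 F [ 0.3 -0.9 -0.9] ff 40.0
True t 19.13 tcp [546.5  44.2  32.6] w 34.3 F [ 0.3 -0.9 -0.9] ff 40.0
open t 19.7 tcp [546.5  44.2  32.5] w 51.5 F [-0.4  1.   0.7] ff 0.0
 t 21.05 tcp [486.4 103.6 169. ] w 52.4 F [-0.7 -0.5  0.3] ff 0.0
```

View pics/c3.png

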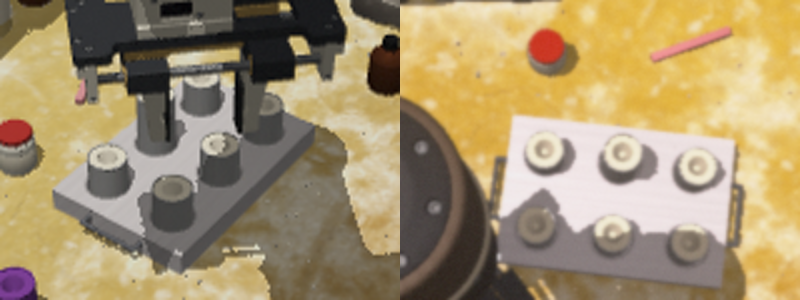

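Both spares sit in their wells, at top-crop (547,150) and (537,225). Now the tall ring.

```bash
python3 - <<'E'
from h import *
t=np.array([610.6,-40.5]);w=well(-1,1);bot.line_to([*(w+[-60,60]),180],100)
q=pick_yaw([*t,150],37);bot.move_ptp([*t,150],q);st('above')
bot.line_to([*t,34],120);st('down');bot.move_gripper(30,60);s=st('grip')
assert s['width']>30.5
bot.line_to([*t,130],100);bot.line_to([*t,190],150);st('up')
R=Ro.from_quat(bot.read_state()['eef_rot']);C=[]
for a in np.arange(0,360,30):
    ax=np.array([np.cos(np.radians(a)),np.sin(np.radians(a)),0])
    q2=(Ro.from_rotvec(ax*np.pi/4)*R).as_quat()
    for p in([560,-40,250],[500,-40,250],[600,-40,260]):
        j=bot.solve_ik(p,q2)
        if j is not None:
            C.append((np.abs(np.array(j)-bot.read_state()['joint_pos']).max(),a,p,np.round(j,2).tolist()))
C.sort(key=lambda c:c[0]);print(*C[:6],sep='\n')
E
```

```text
above t 22.09 tcp [610.3 -41.2 149.1] w 52.0 F [ 0.3 -1.2 -0.2] ff 0.0
down t 23.21 tcp [611.2 -40.3  34.8] w 51.9 F [-0.9  0.2  0.5] ff 0.0
grip t 23.62 tcp [610.9 -40.5  34.6] w 36.5 F [-1.3  0.2  4.7] ff 60.0
up t 25.28 tcp [610.  -40.4 189. ] w 36.9 F [-0.3  0.3 -2.6] ff 60.0
(np.float64(0.5262851694545241), np.int64(150), [500, -40, 250], [0.58, 0.4, -0.21, 0.32, -1.68, -0.03])
(np.float64(0.5522632427719991), np.int64(150), [560, -40, 250], [0.53, 0.49, -0.08, 0.36, -1.7, 0.03])
(np.float64(0.592576133750573), np.int64(150), [600, -40, 260], [0.5, 0.55, 0.02, 0.38, -1.75, 0.07])
(np.float64(0.6526939024315332), np.int64(180), [600, -40, 260], [0.63, 0.35, -0.36, 0.61, -1.42, -0.26])
(np.float64(0.7026847246157923), np.int64(180), [560, -40, 250], [0.67, 0.3, -0.45, 0.59, -1.41, -0.31])
(np.float64(0.7156747210002319), np.int64(30), [500, -40, 250], [-0.19, 0.44, 0.22, -0.59, -1.87, 0.81])
```

```bash
python3 - <<'E'
from h import *
R=Ro.from_quat(bot.read_state()['eef_rot']);a=np.radians(150)
q=(Ro.from_rotvec(np.array([np.cos(a),np.sin(a),0])*np.pi/4)*R).as_quat()
bot.line_to([590,-40,222],40,q);bot.pause(1)
s=st();z=Ro.from_quat(s['eef_rot']).as_matrix()[:,2];print('tilt',np.degrees(np.arccos(-z[2])))
S=bot.camera('scene');T=bot.camera('top')
cv2.imwrite('pics/end.png',np.hstack([cv2.resize(S[90:290,210:410,::-1],(400,400)),cv2.resize(T[130:330,230:430,::-1],(400,400))]))
E
```

```text
t 27.38 tcp [590. -40. 222.] w 36.8 F [ 0.6 -0.6 -1.7] ff 60.0
tilt 45.01590679848177
```

View pics/end.png

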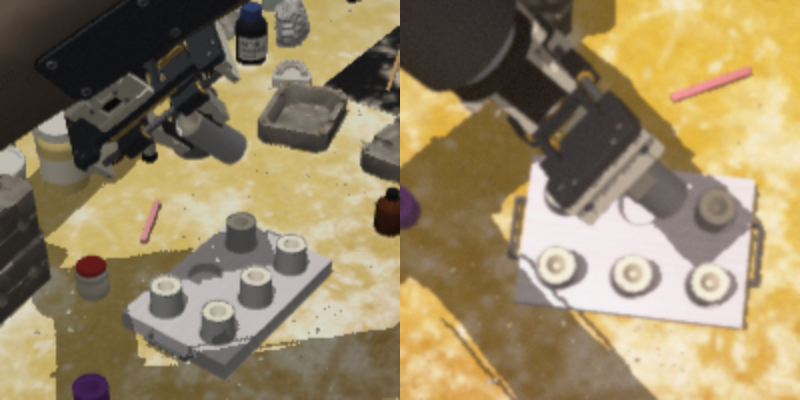

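The tall ring is held tipped at scene-crop (215,140). The five other rings are down in their wells, and the pot and bottle have not moved. Handing in.

```bash
python3 -c "
from plant import bot
print(bot.close_job())"
```

```text
the job is handed in; nothing more can be done
None
```

The job is handed in at about 27 s of the 58 s: by the last pictures both spares are seated and let go, and the tall ring is held still about 20 cm up, tipped 45°; no verdict came back.

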